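# Set the iris damper and start the extraction fan

### The job

Before work starts at the leather bench, set the air flow of the round extraction port: push the upright post of its lever around the arc until the pointer stands at the long mark of the scale, without lifting the ring. Then press the push button on the fan control box all the way down, let it come back up, and withdraw. The button must not be pressed before the damper is set, and everything else on the bench stays where it is.

Things in the scene. Friction and masses are not known exactly. Their poses are not given: they have to be found in the camera images.
- port_axis (a point): Centre of the extraction port, on the ring's vertical turning axis, 34 mm above the bench. The port is a round grey flange, 310 mm across and 22 mm high, fixed to the bench, with a black opening 120 mm across under a steel grille whose top is 34 mm above the bench. Around the grille lies a flat aluminium ring, 130 mm inside and 172 mm outside diameter, top 35 mm above the bench.
- lever_post (a point): Centre of the free length of the lever's upright black round post, 14 mm in diameter, 94 mm from the ring's axis. The post stands on the short lever that juts out of the ring; the post's top is 80 mm and the lever's top 37 mm above the bench; the point is at 60 mm. It moves with the ring. Nothing on the port within 100 degrees either side of the middle of the lever's travel is higher than the ring apart from the post.
- pointer (a point): Tip of the lever's pointer, 112 mm from the ring's axis, straight outward of the post, 34 mm above the bench; moves with the ring.
- long_mark (a point): The setting wanted: a point at the inner end of the scale's one long mark, 112 mm from the ring's axis and 34 mm above the bench, where the pointer's tip should come. The scale is a curved aluminium plate on the flange, outside the ring, with seven raised dark radial marks 0.16 rad apart: three short ones (11 mm) on each side and in the middle the long one (36 mm long, 7 mm wide). The plate is clamped at a different place from day to day; it does not move during the work.
- ring_lever (a joint): Angle of ring and lever in rad, growing counter-clockwise seen from above, from -1.25 to 1.25 (end stops); 0 is the middle of its travel. The ring stays where it is left; a sideways push of about 3 N at the post turns it slowly.
- ring_lift (a joint): How far the ring has been lifted off its seat, in m (0 seated, 0.02 at most). The ring with its lever (0.7 kg) lies loose on its seat and would come up if pulled; it must stay down.
- fan_button_top (a point): Centre of the top of the black round push button, 30 mm in diameter, in a grey housing on top of the fan control box, a plain grey box 110 x 90 x 45 mm fixed to the bench to the left or the right of the port (on the other side stands a wooden block with five upright steel punches, up to 114 mm high). Pressed straight down.
- fan_button (a joint): Travel of the fan button in m: 0 up, 0.006 fully down; a spring returns it, fully down takes 5 N.
- rivet_jar: Bystander: clear jar with metal cap, 48 mm across, 65 mm high, standing beside the port; origin at the centre of its underside.
- spool: Bystander: empty wooden spool, 44 mm across, 48 mm high, standing beside the port; origin at the centre of its underside.
- dome_die: Bystander: steel die, 28 mm across, 22 mm high, standing on the port's flange, on the side away from the scale; origin at the centre of its underside.
- hammer: Bystander: wooden-handled hammer lying on the left part of the bench, about 220 mm long; origin about half-way along.
- awl: Bystander: awl lying on the bench beyond the port, about 150 mm long; origin about half-way along.
- setter: Bystander: steel rivet setter, 75 mm high, standing on the white cutting board; origin at the centre of its underside.
- tape: Bystander: cardboard ring, 90 mm across, 30 mm high; origin at the centre of its underside.
Things that resemble listed ones, but are neither listed nor needed, are in the scene too. What is shaped like the part that bears fan_button_top but blue is not meant.

How it is judged:
By the outcome, as a careful person would: the job done as asked, in the order asked, and still so for the second after the job is handed in, with the robot touching nothing.
It also fails if it takes over 51 s, if anything falls off the work surface, if the arm or the gripper's body presses on something with over 40 N, if the wrist force passes 120 N, or if a joint passes its speed limit or range.

### The arm

A 6-joint arm with a two-finger parallel gripper is mounted at the origin on the work surface. World frame = base frame: x ahead of the robot, y to its left, z up, the work surface at z = 0. Lengths are in m, angles in degrees, forces in N, time in s.
With the tool pointing down it reaches from about 0.375 to 0.9 m from the base axis. Payload 3.1 kg.
Tool frame: the origin (TCP) lies on the centre line of the jaws, within the pads' length; the fingertips stand finger_overhang ahead of it and the grasp point (between the pads) lies 5 mm behind it (finger_overhang is the distance from the TCP to the fingertips, in m); z points along the fingers, y is the line along which they close (so a half turn about z gives the same grasp; the last joint's range is limited). The gripper opens to 87 mm and grips with 3 to 60 N. Pads are 19 mm wide; open, the fingers measure 117 mm over their backs; the gripper's body (75 mm by 190 mm) begins 51 mm behind the grasp point.
Start: joints at [-76.347, 30.224, 82.088, -0, 67.689, -10.227], TCP at [0.253, -0.571, 0.237] pointing down, gripper open.
Joint ranges: [-176.69, 176.69], [-43.24, 126.21], [12.49, 139.97], [-82, 262], [0, 151.66], [-163.58, 163.58]. Speed limits (degrees/s): [159.86, 159.86, 180, 180, 180, 180].

### API

Orientations are given as a 3x3 rotation matrix whose columns are the frame's x, y, z axes.
In Python, from rig import read_state, capture, calibration, hand_in, finger_overhang gives the robot as it stands.
- The arm moves only by the tool send_rows, never from a script. Its argument "plan" is a list of rows, each a list of 5 numbers: the closure in counts, from 0 (fully open) to 255 (shut), then the shift along the tool's x, y, z in m, then the turn about the tool's z in rad. A call has 1 to 20 rows; each row shifts and turns the commanded pose from where the row before left it, along the tool's axes as they then stand; what a row does not reach is not made up. A row lasts 1/12 s, in which the tool goes at most 41.7 mm and 7.16 degrees, less where a joint would pass 70% of its speed; a pose out of reach is approached as far as the arm can. A call is refused whole if a number of a shift passes 0.0417 or a number of a turn 0.125, either way. A call with a gripper value outside its range is refused whole. The fingers move at their own pace and stop on an object; the grip force is fixed at half the most. Time passes only in rows, so rows that do not move let the fingers close. It gives the time, the measured TCP pose, the force, the opening and the grip force at its end, in the units of the state.
- read_state(): the state, without advancing time (a new reading comes with each control period).
- capture(name): name is "scene" or "top" or "wrist"; returns (picture, depth): 480x640x3 uint8, blue, green, red; 480x640 float32, m along the optical axis (not along the pixel's ray), 0 where there is no reading.
- calibration(name): a dict with "fx", "fy", "cx", "cy" (pixels), "dist_coeffs" ([k1, k2, p1, p2, k3] as OpenCV has them; the pictures are not rectified), "xyz" and "rotation" of the camera in the world. Camera axes: x right, y down, z forward; pixel columns grow to the right and rows downward; lengths in m; the calibration is good to about 2 mm. A picture is of the moment at which its call begins: read the wrist's pose just before it. calibration takes no time and is no camera call; for the wrist camera it gives the pose at the moment of the call.
- hand_in(): hands the job in; it is judged then, once.
The state is a dict: "time_s": time; "joint_positions": joint angles; "qvel": joint speeds; "tau": joint torques, N m; "position": TCP position; "tcp_rot": TCP orientation; "force": force on the tool from outside, world axes, zero at the start; "moment": the same for the moment, N m; "opening": opening from 0.0 (shut) to 1.0 (fully open); "grasp_force": force on a finger pad.
Only numpy, scipy, OpenCV 4.12 (cv2) and the standard library are available. Lean on these libraries where they do the work, as an engineer would, in place of code of your own. Each camera call takes 0.05 s, during which the arm holds its last target. There are 200 camera calls.

## Working session

There is one attempt and no reset: what is moved stays moved. The work goes in short steps, Python scripts to look and compute and a tool call to move; the robot and the scene stay as the last step left them, time stands still between calls to the robot, and variables do not carry over. Pictures are saved under pics/ and viewed, at most 10 in all, crops included, and the job is handed in when it is done.

Besides the shell and the picture viewer there is one more tool, called after "Call:" as a command line: name --pt "numbers of a row" for each row, then --argument value for the rest. send_rows: Moves the arm, as the interface text tells. Its arguments: {"type":"object","properties":{"plan":{"type":"array","items":{"type":"array","items":{"type":"number"}}}},"required":["plan"]}

```bash
mkdir -p pics; ls; python3 - <<'E'
from rig import *
import cv2,numpy as np
s=read_state();print(s['time_s'],s['position'],np.round(s['tcp_rot'],3).tolist(),s['opening'],finger_overhang() if callable(finger_overhang) else finger_overhang)
for n in('scene','top'):
    p,d=capture(n);cv2.imwrite(f'pics/{n}0.png',p);np.savez(f'{n}0.npz',p=p,d=d)
    c=calibration(n);print(n,c)
E
```

```text
pics
0.0 [ 0.25286278 -0.57079077  0.23557207] [[0.914, 0.405, -0.001], [0.405, -0.914, 0.002], [0.0, -0.002, -1.0]] 1.0054646910176617 0.014
scene {'fx': 465.8705637900658, 'fy': 465.8705637900658, 'cx': 326.7470407689553, 'cy': 243.20250987439178, 'dist_coeffs': array([-0.08538889,  0.        ,  0.        ,  0.        ,  0.        ]), 'xyz': array([ 0.93177649, -0.31198724,  0.96391611]), 'rotation': array([[ 6.23273385e-01,  6.73134882e-01, -3.98019747e-01],
       [ 7.82003905e-01, -5.36226139e-01,  3.17697057e-01],
       [ 4.24378140e-04, -5.09265117e-01, -8.60609587e-01]])}
top {'fx': 589.5875131059861, 'fy': 589.5875131059861, 'cx': 316.5796982867593, 'cy': 235.88467537858494, 'dist_coeffs': array([-0.16740859,  0.        ,  0.        ,  0.        ,  0.        ]), 'xyz': array([ 0.35695499, -0.01183565,  1.53348151]), 'rotation': array([[ 0.01908568, -0.99424847,  0.1053837 ],
       [-0.99965423, -0.01706944,  0.02000133],
       [-0.01808745, -0.105729  , -0.99423047]])}
```

View pics/scene0.png

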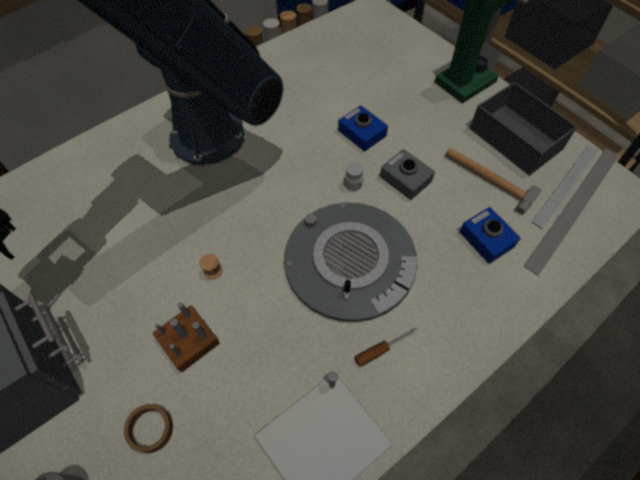

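View pics/top0.png

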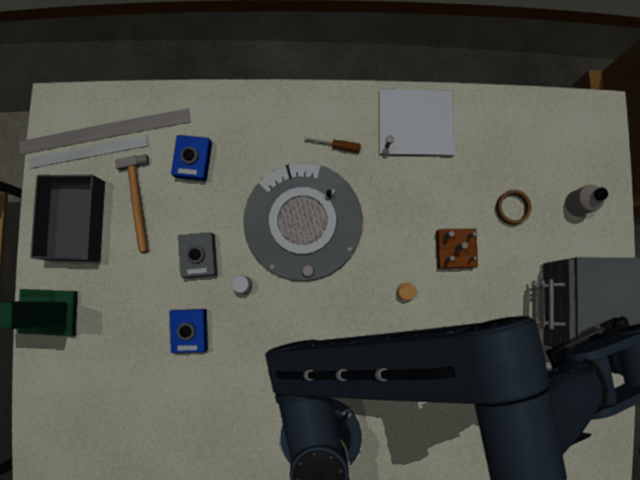

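The scene view shows the port at (351,255), its post at (347,287) and the scale around (395,285). The grey fan box is at (407,172), with blue decoys at (363,127) and (489,233). In the top view the port is at (303,221), the post at (330,194), the grey box at (197,255) and the blue boxes at (191,158) and (188,330). The post could only be confused with the dome die at (308,271) or the flange screws, and the button with the two blue boxes. I choose the grey box at (197,255) and check it in a crop.

```bash
cat > h.py <<'E'
import numpy as np,cv2
from rig import *
def ray(c,uv):
    K=np.array([[c['fx'],0,c['cx']],[0,c['fy'],c['cy']],[0,0,1]])
    n=cv2.undistortPoints(np.array(uv,float).reshape(-1,1,2),K,c['dist_coeffs'])[:,0]
    return np.c_[n,np.ones(len(n))]@c['rotation'].T
def onz(c,uv,z):
    r=ray(c,uv);return c['xyz']+r*((z-c['xyz'][2])/r[:,2])[:,None]
def proj(c,P):
    K=np.array([[c['fx'],0,c['cx']],[0,c['fy'],c['cy']],[0,0,1]])
    R=c['rotation'].T
    return cv2.projectPoints(np.array(P,float).reshape(-1,1,3),cv2.Rodrigues(R)[0],-R@c['xyz'],K,c['dist_coeffs'])[0][:,0]
E
python3 - <<'E'
from h import *
t=np.load('top0.npz')['p'];s=np.load('scene0.npz')['p']
a=cv2.resize(t[150:290,170:370],(800,560),interpolation=cv2.INTER_CUBIC)
cv2.imwrite('pics/c1.png',cv2.convertScaleAbs(a,alpha=1.5))
b=cv2.resize(s[140:330,275:445],None,fx=3.15,fy=3.15,interpolation=cv2.INTER_CUBIC)
cv2.imwrite('pics/c2.png',cv2.convertScaleAbs(b,alpha=1.5))
E
```

```text
(no output)
```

View pics/c1.png

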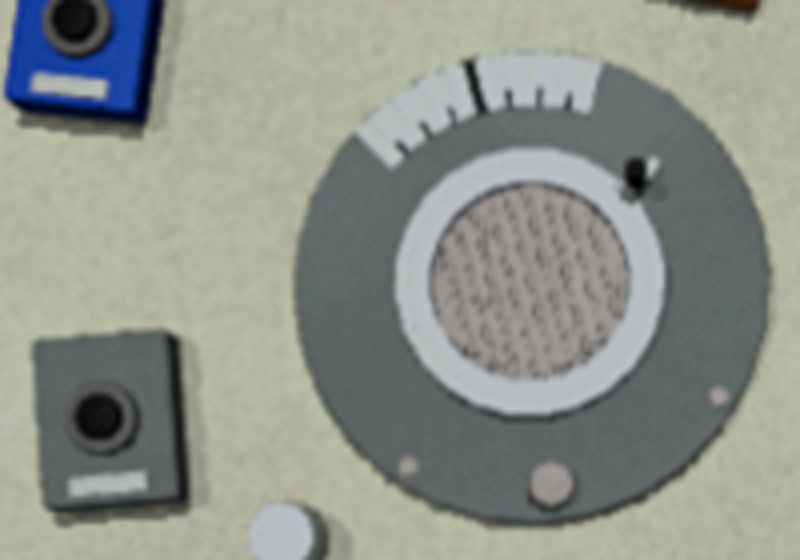

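View pics/c2.png

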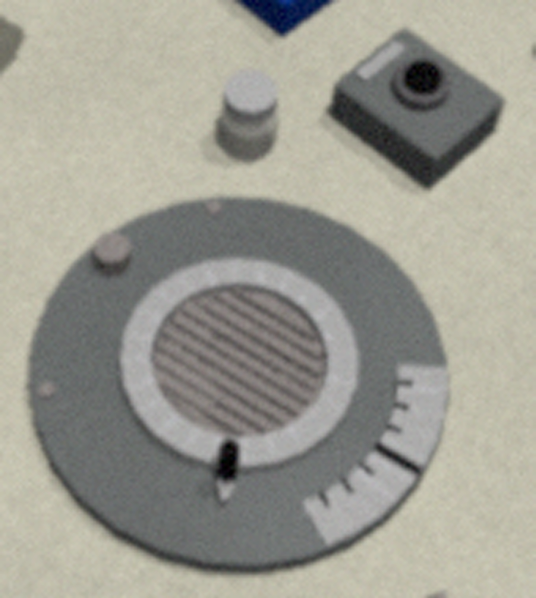

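Crop c1 confirms the choices: grey button at crop (98,417), long mark from (469,62) to (480,110), post top at (635,165), pointer tip at (655,160). Only the grey box has a non-blue button housing.

```bash
python3 - <<'E'
from h import *
from scipy.optimize import least_squares
up=lambda u,f,o:[(u[0]+.5)/f-.5+o[0],(u[1]+.5)/f-.5+o[1]]
T=lambda u:up(u,4,(170,150)); S=lambda u:up(u,3.15,(275,140))
C={}
for n,seed in(('top',(303,221)),('scene',(351,255))):
    p=np.load(n+'0.npz')['p'];c=calibration(n)
    g=cv2.GaussianBlur(p,(3,3),0).max(2).astype(int)
    b=g>(115 if n=='top' else 105)
    # radial scan from seed: outer edge of ring = last bright px within range
    pts=[]
    W0=onz(c,[seed],.035)[0]
    for a in np.linspace(0,2*np.pi,180,endpoint=False):
        rr=np.arange(.072,.1,.0005)
        q=proj(c,np.c_[W0[0]+rr*np.cos(a),W0[1]+rr*np.sin(a),0*rr+.035])
        v=cv2.remap(g.astype(np.float32),q[:,0].astype(np.float32)[None],q[:,1].astype(np.float32)[None],1)[0]
        k=np.argmin(np.convolve(v,[1]*6+[-1]*6,'valid')*-1)+5.5
        pts.append([W0[0]+(rr[0]+k*.0005)*np.cos(a),W0[1]+(rr[0]+k*.0005)*np.sin(a)])
    pts=np.array(pts)
    r=least_squares(lambda x:np.hypot(*(pts-x[:2]).T)-x[2],[*W0[:2],.086],loss='soft_l1',f_scale=.001).x
    print(n,'ring',r);C[n]=(c,r)
def ang(P,o):return np.degrees(np.arctan2(P[1]-o[1],P[0]-o[0])),np.hypot(P[0]-o[0],P[1]-o[1])
c,r=C['top']
for l,u,z in(('markin',(480,110),.034),('markout',(469,62),.034),('posttop',(636,165),.08),('tip',(655,160),.034)):
    P=onz(c,[T(u)],z)[0];print('top',l,P,ang(P,r))
cs,rs=C['scene']
for l,u,z in(('markin',(380,448),.034),('markout',(417,468),.034),('posttop',(231,444),.08),('tip',(224,499),.034)):
    P=onz(cs,[S(u)],z)[0];print('scene',l,P,ang(P,rs))
# button: depth + two-view
a0,a1=c['xyz'],cs['xyz'];d0=ray(c,[T((98,417))])[0];d1=ray(cs,[S((424,77))])[0]
t=np.linalg.lstsq(np.c_[d0,-d1],a1-a0,rcond=None)[0];print('btn',a0+d0*t[0],a1+d1*t[1])
for n,u in(('top',T((98,417))),('scene',S((424,77)))):
    d=np.load(n+'0.npz')['d'];cc=C[n][0];x,y=np.round(u).astype(int)
    z=np.median(d[y-1:y+2,x-1:x+2]);print(n,cc['xyz']+ray(cc,[u])[0]*z)
print('onflat',onz(c,[T((98,417))],.06),onz(cs,[S((424,77))],.06))
E
```

```text
top ring [0.54650734 0.05186533 0.0838248 ]
scene ring [0.56787805 0.04877162 0.08353882]
top markin [0.66788255 0.09114707 0.034     ] (np.float64(17.93359885582246), np.float64(0.12757349321285605))
top markout [0.69961852 0.09912731 0.034     ] (np.float64(17.154282535621753), np.float64(0.1602395971938288))
top posttop [ 0.62474294 -0.01056653  0.08      ] (np.float64(-38.589802319569664), np.float64(0.1000926808769799))
top tip [ 0.63669631 -0.02273141  0.034     ] (np.float64(-39.59469508181059), np.float64(0.1170415460352847))
scene markin [0.67423862 0.08803243 0.034     ] (np.float64(20.260585356949107), np.float64(0.11337539889689341))
scene markout [0.70187628 0.09774852 0.034     ] (np.float64(20.07756356857845), np.float64(0.14266836533756547))
scene posttop [ 0.62244963 -0.00774881  0.08      ] (np.float64(-46.00501978404769), np.float64(0.07856599991124087))
scene tip [ 0.63567632 -0.02267332  0.034     ] (np.float64(-46.50018893240612), np.float64(0.09849357390103208))
btn [0.46191411 0.32704718 0.06083106] [0.46272245 0.3280446  0.0611182 ]
top [0.46149663 0.32569925 0.06668863]
scene [0.46517933 0.32469215 0.06584701]
onflat [[0.46197334 0.32723842 0.06      ]] [[0.46214148 0.32883734 0.06      ]]
```

The two ring fits disagree because the edge test had its sign reversed; I'm fixing that.

```bash
python3 - <<'E'
from h import *
from scipy.optimize import least_squares
up=lambda u,f,o:[(u[0]+.5)/f-.5+o[0],(u[1]+.5)/f-.5+o[1]]
T=lambda u:up(u,4,(170,150)); S=lambda u:up(u,3.15,(275,140))
M={'top':[T(u) for u in((480,110),(469,62),(636,165),(655,160))],'scene':[S(u) for u in((380,448),(417,468),(231,444),(224,499))]}
for n,seed in(('top',(303,221)),('scene',(351,255))):
    p=np.load(n+'0.npz')['p'];c=calibration(n)
    g=p.max(2).astype(np.float32)
    W0=onz(c,[seed],.035)[0][:2]
    for it in range(3):
        pts=[]
        for a in np.linspace(0,2*np.pi,180,endpoint=False):
            rr=np.arange(.072,.1,.0005)
            q=proj(c,np.c_[W0[0]+rr*np.cos(a),W0[1]+rr*np.sin(a),0*rr+.035]).astype(np.float32)
            v=cv2.remap(g,q[None,:,0],q[None,:,1],1)[0]
            k=np.argmin(np.convolve(v,[1]*6+[-1]*6,'valid'))+5.5
            R=rr[0]+k*.0005;pts.append([W0[0]+R*np.cos(a),W0[1]+R*np.sin(a)])
        pts=np.array(pts)
        r=least_squares(lambda x:np.hypot(*(pts-x[:2]).T)-x[2],[*W0,.086],loss='soft_l1',f_scale=.001).x;W0=r[:2]
    print(n,'ring',r)
    for l,u,z in zip(('mi','mo','post','tip'),M[n],(.034,.034,.08,.034)):
        P=onz(c,[u],z)[0]-[*r[:2],0];print(l,np.round(P+[*r[:2],0],4),np.degrees(np.arctan2(P[1],P[0])).round(2),np.hypot(P[0],P[1]).round(4))
E
```

```text
top ring [0.55721017 0.05679815 0.08627744]
mi [0.6679 0.0911 0.034 ] 17.24 0.1159
mo [0.6996 0.0991 0.034 ] 16.55 0.1486
post [ 0.6247 -0.0106  0.08  ] -44.93 0.0954
tip [ 0.6367 -0.0227  0.034 ] -45.02 0.1124
scene ring [0.55663313 0.057041   0.086311  ]
mi [0.6742 0.088  0.034 ] 14.76 0.1216
mo [0.7019 0.0977 0.034 ] 15.66 0.1508
post [ 0.6224 -0.0077  0.08  ] -44.55 0.0924
tip [ 0.6357 -0.0227  0.034 ] -45.24 0.1123
```

The ring radius now comes out at 86.3 mm (true 86 mm) in both views, and the post and pointer radii match. The axis is at (0.557, 0.057), the post at −45°, and the mark at about +16°. I'll move above the post and look from near.

Call:
send_rows --pt "0 0.0283 -0.0181 0 0" --pt "0 0.0283 -0.0181 0 0" --pt "0 0.0283 -0.0181 0 0" --pt "0 0.0283 -0.0181 0 0" --pt "0 0.0283 -0.0181 0 0" --pt "0 0.0283 -0.0181 0 0" --pt "0 0.0283 -0.0181 0 0" --pt "0 0.0283 -0.0181 0 0" --pt "0 0.0283 -0.0181 0 0" --pt "0 0.0283 -0.0181 0 0" --pt "0 0.0283 -0.0181 0 0" --pt "0 0.0283 -0.0181 0 0" --pt "0 0.0283 -0.0181 0 0" --pt "0 0.0283 -0.0181 0 0" --pt "0 0.0283 -0.0181 0 0" --pt "0 0.0283 -0.0181 0 0" --pt "0 0.0283 -0.0181 0 0" --pt "0 0.0283 -0.0181 0 0" --pt "0 0.0283 -0.0181 0 0" --pt "0 0.0283 -0.0181 0 0"

```text
time_s: 1.77
position: [0.6244, -0.0096, 0.2361]
tcp_rot: [[0.914, 0.405, -0.001], [0.405, -0.914, 0.0], [-0.001, -0.001, -1.0]]
force: [0.1, -1.2, 1.1]
opening: 1.001
grasp_force: 0.0
```

Call:
send_rows --pt "150 0 0 0 0.12" --pt "150 0 0 0 0.12" --pt "150 0 0 0 0.12" --pt "150 0 0 0 0.12" --pt "150 0 0 0 0.12" --pt "150 0 0 0 0.12" --pt "150 0 0 0 0.12" --pt "150 0 0 0 0.12" --pt "150 0 0 0 0.12" --pt "150 0 0 0 0.12" --pt "150 0 0 0 0"

```text
time_s: 2.68
position: [0.6236, -0.0113, 0.236]
tcp_rot: [[0.707, -0.707, -0.001], [-0.707, -0.707, 0.0], [-0.001, 0.001, -1.0]]
force: [0.7, -0.0, -0.3]
opening: 0.42
grasp_force: 0.0
```

```bash
python3 - <<'E'
from h import *
s=read_state();R=s['tcp_rot'];print(s['time_s'],s['position'],np.degrees(np.arctan2(R[1][0],R[0][0])),s['opening'],np.round(R,3).tolist())
c=calibration('wrist');p,d=capture('wrist');np.savez('w1.npz',p=p,d=d,**c);cv2.imwrite('pics/w1.png',cv2.convertScaleAbs(p,alpha=1.3));print(c)
print(proj(c,[[.6235,-.0095,.08],[.557,.057,.035],[.6645,.0888,.034]]))
E
```

```text
2.6833 [ 0.62361938 -0.0112604   0.23597506] -44.99189644079605 0.41964614843632686 [[0.707, -0.707, -0.001], [-0.707, -0.707, 0.0], [-0.001, 0.001, -1.0]]
{'fx': 366.0399961951428, 'fy': 366.0399961951428, 'cx': 316.4148941675369, 'cy': 241.07165269236492, 'dist_coeffs': array([-0.00224009,  0.        ,  0.        ,  0.        ,  0.        ]), 'xyz': array([ 0.68260368, -0.06902024,  0.38323723]), 'rotation': array([[-7.06968492e-01, -6.74644916e-01, -2.12249354e-01],
       [-7.07245032e-01,  6.74434641e-01,  2.11996179e-01],
       [ 1.26171955e-04,  2.99986920e-01, -9.53943306e-01]])}
[[316.0083682  228.32371899]
 [316.06054727 303.02501048]
 [218.74538959 254.79041272]]
```

View pics/w1.png

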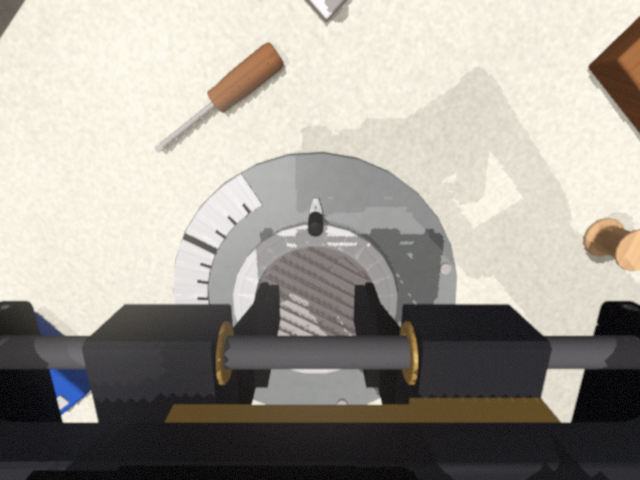

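The wrist view shows the post top at (316,229), as predicted at (316,228), the pointer tip at (316,199), and the long mark from (184,236) to (215,250). I'll compute the angles from this.

```bash
python3 - <<'E'
from h import *
z=np.load('w1.npz');c={k:(z[k] if z[k].ndim else float(z[k])) for k in z.files if k not in 'pd'}
g=z['p'].max(2)
o=np.array([.557,.057])
# angular scan: dark mark vs plate at several radii
A=np.radians(np.arange(5,28,.1))
for r in(.12,.126,.132,.138,.144):
    q=proj(c,np.c_[o[0]+r*np.cos(A),o[1]+r*np.sin(A),0*A+.034]).astype(np.float32)
    v=cv2.remap(g,q[None,:,0],q[None,:,1],1)[0].astype(float)
    w=np.clip(np.percentile(v,80)*.75-v,0,None);print(r,np.degrees((w*A).sum()/w.sum()).round(2),v.min())
P=onz(c,[[316,199]],.034)[0][:2]-o;print('tip',np.degrees(np.arctan2(P[1],P[0])),np.hypot(*P))
E
```

```text
0.12 15.72 68.0
0.126 14.32 71.0
0.132 15.6 71.0
0.138 15.65 74.0
0.144 15.7 75.0
tip -44.97477164058092 0.11067260210150989
```

Call:
send_rows --pt "150 0 0 0.0293 0" --pt "150 0 0 0.0293 0" --pt "150 0 0 0.0293 0" --pt "150 0 0 0.0293 0" --pt "150 0 0 0.0293 0" --pt "150 0 0 0.0293 0" --pt "150 0 0 0 0" --pt "150 0 0 0 0"

```text
time_s: 3.4
position: [0.6226, -0.0111, 0.0592]
tcp_rot: [[0.71, -0.704, -0.004], [-0.704, -0.71, 0.001], [-0.004, 0.003, -1.0]]
force: [0.3, -0.6, 0.5]
opening: 0.415
grasp_force: 0.0
```

Call:
send_rows --pt "150 -6e-05 -0.0033 0 -0.035" --pt "150 -6e-05 -0.0033 0 -0.035" --pt "150 -6e-05 -0.0033 0 -0.035" --pt "150 -6e-05 -0.0033 0 -0.035" --pt "150 -6e-05 -0.0033 0 -0.035" --pt "150 -6e-05 -0.0033 0 -0.035" --pt "150 -6e-05 -0.0033 0 -0.035" --pt "150 -6e-05 -0.0033 0 -0.035" --pt "150 -6e-05 -0.0033 0 -0.035" --pt "150 -6e-05 -0.0033 0 -0.035" --pt "150 -6e-05 -0.0033 0 -0.035" --pt "150 -6e-05 -0.0033 0 -0.035" --pt "150 0 0 0 0" --pt "150 0 0 0 0"

```text
time_s: 4.57
position: [0.6471, 0.0213, 0.0632]
tcp_rot: [[0.935, -0.355, 0.004], [-0.355, -0.935, -0.001], [0.005, -0.001, -1.0]]
force: [0.2, -0.6, 0.6]
opening: 0.415
grasp_force: 0.5
```

```bash
cat > w.py <<'E'
from h import *
import sys
s=read_state();R=s['tcp_rot'];o=np.array([.557,.057]);q=s['position'][:2]-o
print(s['time_s'],s['position'],'yaw',np.degrees(np.arctan2(R[1][0],R[0][0])).round(2),'ang',np.degrees(np.arctan2(q[1],q[0])).round(2),'r',np.hypot(*q).round(4),s['opening'],s['force'],s['grasp_force'])
c=calibration('wrist');p,d=capture('wrist');np.savez(sys.argv[1]+'.npz',p=p,d=d,**c)
cv2.imwrite(f'pics/{sys.argv[1]}.png',cv2.convertScaleAbs(p,alpha=1.3))
E
python3 w.py w2
```

```text
4.5667 [0.64705343 0.02131125 0.06321189] yaw -20.79 ang -21.62 r 0.0969 0.41530031507734205 [ 0.15022977 -0.60786424  0.62818111] 0.4994305958098266
```

View pics/w2.png

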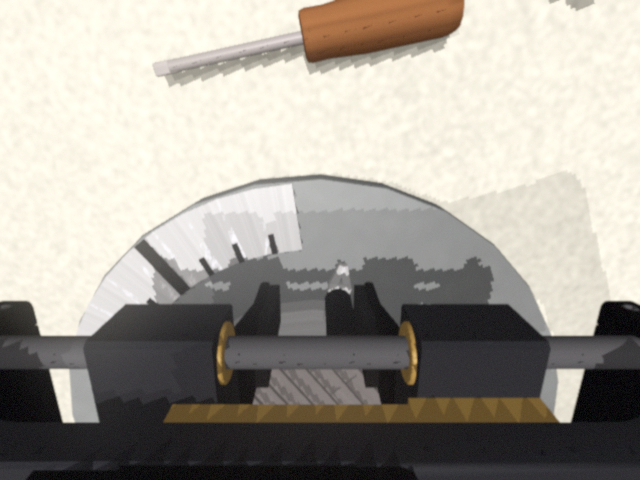

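The post sits against the right finger, with the pointer tip at (341,263) and the long mark from (140,243) to (185,292). The push works, so I continue.

```bash
cat > m.py <<'E'
from h import *
import sys
z=np.load(sys.argv[1]+'.npz');c={k:(z[k] if z[k].ndim else float(z[k])) for k in z.files if k not in 'pd'}
o=np.array([.557,.057])
for a in sys.argv[2:]:
    P=onz(c,[eval(a)],.034)[0][:2]-o;print(a,np.degrees(np.arctan2(P[1],P[0])).round(2),np.hypot(*P).round(4))
E
python3 m.py w2 341,263 185,292 140,243
```

```text
341,263 -27.51 0.1133
185,292 14.84 0.1183
140,243 15.0 0.152
```

Call:
send_rows --pt "150 -0.0001 -0.0033 0 -0.035" --pt "150 -0.0001 -0.0033 0 -0.035" --pt "150 -0.0001 -0.0033 0 -0.035" --pt "150 -0.0001 -0.0033 0 -0.035" --pt "150 -0.0001 -0.0033 0 -0.035" --pt "150 -0.0001 -0.0033 0 -0.035" --pt "150 -0.0001 -0.0033 0 -0.035" --pt "150 -0.0001 -0.0033 0 -0.035" --pt "150 -0.0001 -0.0033 0 -0.035" --pt "150 -0.0001 -0.0033 0 -0.035" --pt "150 -0.0001 -0.0033 0 -0.035" --pt "150 -0.0001 -0.0033 0 -0.035" --pt "150 -0.0001 -0.0033 0 -0.035" --pt "150 -0.0001 -0.0033 0 -0.035" --pt "150 -0.0001 -0.0033 0 -0.035" --pt "150 -0.0001 -0.0033 0 -0.035" --pt "150 -0.0001 -0.0033 0 -0.035" --pt "150 -0.0001 -0.0033 0 -0.035" --pt "150 0 0 0 0" --pt "150 0 0 0 0"

```text
time_s: 6.28
position: [0.6488, 0.0798, 0.0619]
tcp_rot: [[0.965, 0.263, 0.003], [0.263, -0.965, -0.0], [0.003, 0.001, -1.0]]
force: [2.2, -1.6, -0.1]
opening: 0.412
grasp_force: 1.2
```

```bash
python3 w.py w3; python3 -c "
import cv2;p=cv2.imread('pics/w3.png')[170:320,150:450];cv2.imwrite('pics/w3c.png',cv2.resize(p,(800,400),interpolation=cv2.INTER_CUBIC))"
```

```text
6.2833 [0.64880512 0.07984277 0.06191659] yaw 15.24 ang 13.97 r 0.0946 0.4123353495991687 [ 2.20200406 -1.64129344 -0.14065355] 1.218577225226909
```

View pics/w3c.png

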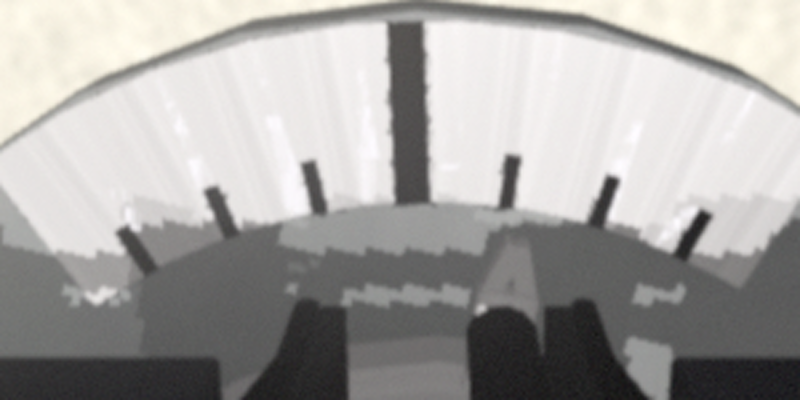

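The crop shows the long mark's inner end at crop (412,203), i.e. (304.3,246), and the pointer tip at crop (514,237), i.e. (342.5,258.6), next to the first short mark.

```bash
python3 m.py w3 342.5,258.6 304.3,245.9 302,180 340.3,247.6; python3 - <<'E'
from h import *
import numpy as np
z=np.load('w3.npz');c={k:(z[k] if z[k].ndim else float(z[k])) for k in z.files if k not in 'pd'}
print(proj(c,[[.557+.112*np.cos(t),.057+.112*np.sin(t),.034] for t in np.radians([6,7,8,15,16])]))
E
```

```text
342.5,258.6 7.74 0.1145
304.3,245.9 17.35 0.1204
302,180 17.19 0.1535
340.3,247.6 8.69 0.1202
[[348.30706445 264.10981941]
 [344.54542682 263.56638153]
 [340.76934456 263.08433705]
 [314.07995793 261.44958918]
 [310.25182715 261.46633215]]
```

The pointer needs about 9.5° more. I'll go 8° and look again.

Call:
send_rows --pt "150 -0.0001 -0.0033 0 -0.035" --pt "150 -0.0001 -0.0033 0 -0.035" --pt "150 -0.0001 -0.0033 0 -0.035" --pt "150 -0.0001 -0.0033 0 -0.035" --pt "150 0 0 0 0" --pt "150 0 0 0 0" --pt "150 0 0 0 0"

```text
time_s: 6.92
position: [0.6428, 0.0924, 0.0609]
tcp_rot: [[0.919, 0.394, -0.0], [0.394, -0.919, 0.0], [-0.0, -0.0, -1.0]]
force: [1.1, -0.8, 1.6]
opening: 0.413
grasp_force: 1.0
```

```bash
python3 w.py w4; python3 -c "
import cv2;p=cv2.imread('pics/w4.png')[170:320,200:425];cv2.imwrite('pics/w4c.png',cv2.resize(p,(800,533),interpolation=cv2.INTER_CUBIC))"
```

```text
6.9167 [0.64284894 0.09237481 0.06085276] yaw 23.23 ang 22.39 r 0.0929 0.4126671389041254 [ 1.09889138 -0.84591253  1.64136298] 1.0087879511411302
```

View pics/w4c.png

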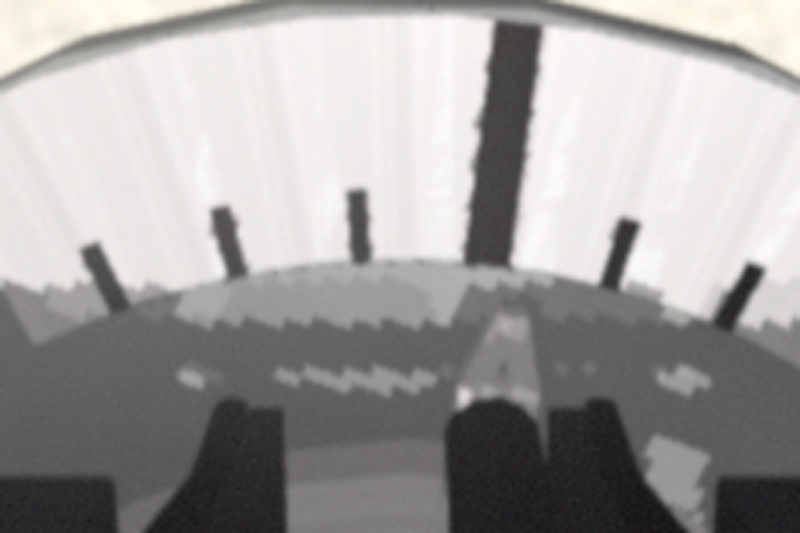

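The long mark runs from crop (517,25) to (490,263), and the pointer tip is at crop (511,306). Extended inward, the mark's line passes 26 px left of the tip, which is 2.0° at 118 px per 9.17°. I push 2° more.

Call:
send_rows --pt "150 0 -0.0016 0 -0.017" --pt "150 0 -0.0017 0 -0.018" --pt "150 0 0 0 0" --pt "150 0 0 0 0" --pt "150 0 0 0 0"

```text
time_s: 7.38
position: [0.6414, 0.0957, 0.0607]
tcp_rot: [[0.904, 0.427, -0.0], [0.427, -0.904, 0.0], [-0.0, -0.0, -1.0]]
force: [2.5, -1.9, 1.1]
opening: 0.414
grasp_force: 0.9
```

```bash
python3 w.py w5; python3 -c "
import cv2;p=cv2.imread('pics/w5.png')[170:320,200:425];cv2.imwrite('pics/w5c.png',cv2.resize(p,(800,533),interpolation=cv2.INTER_CUBIC))"
```

```text
7.3833 [0.64139552 0.09574003 0.0607146 ] yaw 25.31 ang 24.66 r 0.0929 0.41398869956549705 [ 2.50688337 -1.94176438  1.10354807] 0.9333795943530276
```

View pics/w5c.png

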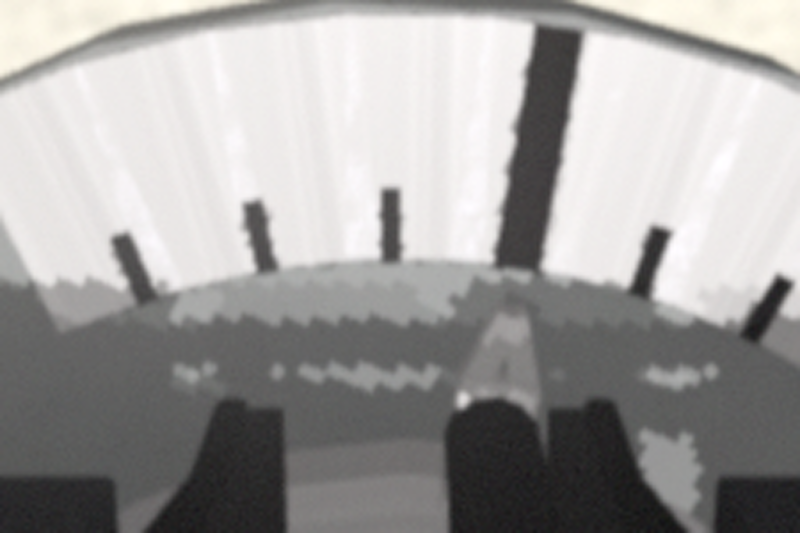

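The mark's line extended to the tip row passes x≈513 and the tip is at 512, so the pointer is aligned. I'll back the finger off the post, lift straight up, then go over the grey box's button with the fingers shut.

Call:
send_rows --pt "150 0 0.003 0 0" --pt "150 0 0.003 0 0" --pt "150 0 0 0 0" --pt "150 0 0 -0.0293 0" --pt "150 0 0 -0.0293 0" --pt "150 0 0 -0.0293 0" --pt "150 0 0 -0.0293 0" --pt "150 0 0 -0.0293 0" --pt "150 0 0 -0.0293 0" --pt "150 0 0 0 0"

```text
time_s: 8.27
position: [0.6474, 0.0903, 0.2434]
tcp_rot: [[0.904, 0.428, 0.012], [0.428, -0.904, 0.0], [0.011, 0.005, -1.0]]
force: [1.9, 0.0, 1.3]
opening: 0.411
grasp_force: 0.0
```

Call:
send_rows --pt "255 -0.0063 -0.0292 0 0" --pt "255 -0.0063 -0.0292 0 0" --pt "255 -0.0063 -0.0292 0 0" --pt "255 -0.0063 -0.0292 0 0" --pt "255 -0.0063 -0.0292 0 0" --pt "255 -0.0063 -0.0292 0 0" --pt "255 -0.0063 -0.0292 0 0" --pt "255 -0.0063 -0.0292 0 0" --pt "255 -0.0063 -0.0292 0 0" --pt "255 -0.0063 -0.0292 0 0" --pt "255 0 0 0 0" --pt "255 0 0 0 0" --pt "255 0 0 0 0" --pt "255 0 0 0 0"

```text
time_s: 9.43
position: [0.4629, 0.3264, 0.2363]
tcp_rot: [[0.904, 0.427, -0.0], [0.427, -0.904, -0.0], [-0.0, 0.0, -1.0]]
force: [0.2, 0.0, 0.5]
opening: 0.006
grasp_force: 0.0
```

```bash
python3 - <<'E'
from h import *
s=read_state();R=np.array(s['tcp_rot']);print(s['time_s'],s['position'],s['opening'],s['force'])
print('to go (tool xy)',R.T@(np.array([.462,.3275,s['position'][2]])-s['position']))
# damper re-check from the top camera
c=calibration('top');p,d=capture('top');o=[.557,.057]
cv2.imwrite('pics/t5.png',cv2.convertScaleAbs(cv2.resize(p[150:250,230:380],(750,500),interpolation=cv2.INTER_CUBIC),alpha=1.5))
g=p.max(2);A=np.radians(np.arange(8,26,.1))
for r in(.122,.13,.138,.145):
    q=proj(c,np.c_[o[0]+r*np.cos(A),o[1]+r*np.sin(A),0*A+.034]).astype(np.float32)
    v=cv2.remap(g,q[None,:,0],q[None,:,1],1)[0].astype(float)
    w=np.clip(np.percentile(v,80)*.75-v,0,None);print('mark',r,np.degrees((w*A).sum()/w.sum()).round(2))
for r,z in((.092,.07),(.094,.08)):
    q=proj(c,np.c_[o[0]+r*np.cos(A),o[1]+r*np.sin(A),0*A+z]).astype(np.float32)
    v=cv2.remap(g,q[None,:,0],q[None,:,1],1)[0].astype(float)
    w=np.clip(np.percentile(v,80)*.75-v,0,None);print('post',np.degrees((w*A).sum()/w.sum()).round(2))
# button height from depth in top view vs box lid (if visible)
E
```

```text
9.4333 [0.46290597 0.326419   0.23629899] 0.006080600725533505 [0.1841796  0.00810047 0.51065685]
to go (tool xy) [-3.58246542e-04 -1.36418246e-03 -2.24183912e-07]
mark 0.122 16.6
mark 0.13 16.87
mark 0.138 16.66
mark 0.145 16.67
post 17.13
post 17.12
```

The top camera puts the mark at 16.7° and the post at 17.1°, so they agree and the damper is set. Now I descend on the button.

Call:
send_rows --pt "255 0 -0.001 0.03 0" --pt "255 0 0 0.03 0" --pt "255 0 0 0.03 0" --pt "255 0 0 0.03 0" --pt "255 0 0 0.02 0" --pt "255 0 0 0.01 0" --pt "255 0 0 0 0" --pt "255 0 0 0 0"

```text
time_s: 10.15
position: [0.4626, 0.3277, 0.0866]
tcp_rot: [[0.904, 0.427, 0.0], [0.427, -0.904, 0.0], [0.0, -0.0, -1.0]]
force: [0.4, 0.4, 0.1]
opening: 0.002
grasp_force: 0.0
```

Call:
send_rows --pt "255 0 0 0.002 0" --pt "255 0 0 0.002 0" --pt "255 0 0 0.002 0" --pt "255 0 0 0 0" --pt "255 0 0 0 0"

```text
time_s: 10.57
position: [0.4626, 0.3284, 0.0813]
tcp_rot: [[0.904, 0.428, 0.002], [0.428, -0.904, 0.001], [0.002, 0.0, -1.0]]
force: [0.3, -0.3, 1.0]
opening: 0.007
grasp_force: 0.7
```

Call:
send_rows --pt "255 0 0 0.001 0" --pt "255 0 0 0.001 0" --pt "255 0 0 0.001 0" --pt "255 0 0 0 0" --pt "255 0 0 0 0"

```text
time_s: 10.98
position: [0.4626, 0.3284, 0.0778]
tcp_rot: [[0.904, 0.428, 0.001], [0.428, -0.904, 0.001], [0.002, -0.0, -1.0]]
force: [1.4, 0.3, 3.4]
opening: 0.005
grasp_force: 1.7
```

Call:
send_rows --pt "255 0 0 0.001 0" --pt "255 0 0 0.001 0" --pt "255 0 0 0.001 0" --pt "255 0 0 0 0" --pt "255 0 0 0 0"

```text
time_s: 11.4
position: [0.4626, 0.3284, 0.0754]
tcp_rot: [[0.904, 0.428, 0.002], [0.428, -0.904, 0.001], [0.002, 0.0, -1.0]]
force: [1.5, 0.1, 9.2]
opening: 0.005
grasp_force: 4.2
```

Call:
send_rows --pt "255 0 0 0.001 0" --pt "255 0 0 0.0005 0" --pt "255 0 0 0 0" --pt "255 0 0 0 0" --pt "255 0 0 0 0"

```text
time_s: 11.82
position: [0.4626, 0.3284, 0.0752]
tcp_rot: [[0.904, 0.428, 0.002], [0.428, -0.904, 0.001], [0.002, 0.0, -1.0]]
force: [-0.7, -0.2, 16.5]
opening: 0.003
grasp_force: 8.5
```

The button is at its hard stop: 16.5 N, no further travel, and about 6 mm below first contact. Withdrawing.

Call:
send_rows --pt "255 0 0 -0.004 0" --pt "255 0 0 -0.008 0" --pt "255 0 0 -0.02 0" --pt "255 0 0 -0.03 0" --pt "255 0 0 -0.03 0" --pt "255 0 0 -0.03 0" --pt "255 0 0 -0.03 0" --pt "255 0 -0.02 0 0" --pt "255 0 -0.03 0 0" --pt "255 0 -0.03 0 0" --pt "255 0 0 0 0" --pt "255 0 0 0 0" --pt "255 0 0 0 0" --pt "255 0 0 0 0" --pt "255 0 0 0 0" --pt "255 0 0 0 0"

```text
time_s: 13.15
position: [0.4281, 0.3995, 0.2248]
tcp_rot: [[0.905, 0.426, -0.001], [0.426, -0.905, -0.001], [-0.001, 0.0, -1.0]]
force: [-0.8, 0.0, -0.1]
opening: 0.009
grasp_force: 0.0
```

```bash
python3 - <<'E'
from h import *
s=read_state();print(s['time_s'],s['position'],s['force'])
p,d=capture('scene');q=np.load('scene0.npz')['p']
cv2.imwrite('pics/s6.png',cv2.convertScaleAbs(p[90:390,130:530],alpha=1.5))
E
```

```text
13.15 [0.42805133 0.39946758 0.22482394] [-0.84255584  0.0208769  -0.11402561]
```

View pics/s6.png

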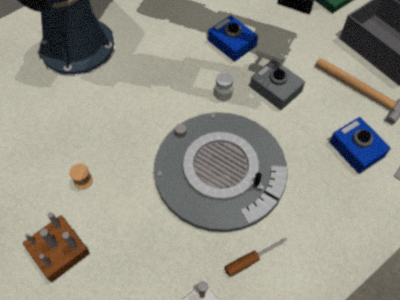

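The final view shows the post at crop (259,180) in line with the long mark near (270,193). The button at (279,75) is up, the bystanders are in place and the arm is clear.

```bash
python3 -c "from rig import hand_in;print(hand_in())"
```

```text
the job is handed in; nothing more can be done
None
```

I set the damper pointer to the long mark (about 0.4° off in the top camera), then pressed the fan button to its stop and released it; the arm is withdrawn and the job handed in at about 13 s.

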